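Hook the scanner cradle onto its slotted upright and press it down to lock

TASK

Hang the loose steel scanner cradle on the free slotted upright, in the top slots like the one on the neighbouring upright: feed both of its hook lugs into the slots, hold it in against the upright and press it down until it sits fully home and its spring pin snaps out into the slot, then let go. Feel for the slots with a light touch and press steadily, never ramming or leaning hard on the sheet metal, keep off the neighbouring upright and leave the other things where they are.

Things in the scene. Friction and masses are not known exactly. Their poses are not given: they have to be found in the camera images.
- cradle_mid (a point): Loose scanner cradle, a steel trough 56 wide (y), 125 high, 115 deep, about 0.45 kg, standing on the bench. Point: midway between its side cheeks, half-way up (62.5 above the underside), 28 in front of the flat rear face. x points to the rear, into the upright; z up. Grasp across the two cheeks (56 mm) from above near their top: full height from the rear face to 50 in front of it.
- upper_lug (a point): Upper of two hook lugs on the centre line of the cradle's rear face. Point: on that face at the underside of the lug's neck, 104 above the cradle's underside. Neck 8 high, 7 long; then a tongue 5 long, 20 high, flush on top, hanging 12 below the neck; all 6 thick (y), reaching 12 back. Axes as the cradle.
- lower_lug (a point): The like point of the lower lug, the same in shape, 80 mm under the upper one (24 mm above the cradle's underside).
- lock_pin (a joint): Spring pin between the lugs: nose 8 x 8 mm, 80 to 88 above the cradle's underside, 7 out of the rear face. 0 = out, grows (m) as pushed in, to 0.0075; 3 N to start, 7 N fully in. The metal between slots pushes it in and rubs on it as the lugs enter; fully down it snaps out into the slot between the lugs. Its weight may not carry the cradle down: 5 to 15 N of push does.
- post: The free upright: foot plate 120 x 116 x 8 mm bolted to the bench with a white channel column 60 wide, 40 deep, its top 268 up (give or take 16) clamped in it. Origin: centre of the foot's underside. z up; the slotted face (4 thick) looks to -x and lies at x = -20 mm; y across. Slots on the line y = 0, each 10 wide, 26 high, every 40 mm. The sheet must not take more than 40 N from the cradle.
- slot_middle (a point): On the free upright's face (centre line) at the lower edge of the top slot, 229 above the bench, IF the column stands at mid height. It is clamped up to 16 mm higher or lower, which no pose shows: feel or see it. Lugs go in the top and third slot, pin in the second. They pass in with the neck undersides 15 (+-3) above the slots' lower edges; home, the necks rest on them.
- neighbour: The other upright, same make, facing the same way, 180 mm to one side of the free one (centre to centre). It carries a like cradle in its top slots, underside 125 above the bench, reaching 115 forward of its face. Origin and axes as post. Leave it alone.
- cradle: The loose cradle again, origin at the foot of its rear face: middle of the rear face's lower edge, same axes as cradle_mid. Centre of mass about 45 in front of the rear face, 50 up. Pushed on the lugs it tends to pitch in the grasp (the lower lug trails), less in a deeper grasp. Home, it has 3 mm of play off the face.
- scanner_mid (a point): Bystander: a hand-held barcode scanner lying on the bench, about 140 x 66 x 40 mm; the point is 18 mm above the bench at its middle.
- tape_mid (a point): Bystander: a roll of packing tape lying flat, 100 mm diameter, 48 mm high; the point is its centre.
- carton_mid (a point): Bystander: a small closed carton, 170 x 130 x 80 mm; the point is its centre.

How it is judged (in metres and radians):
On the way:
1. the lugs are in the slots: the cradle is close against the free upright, in line with it and still raised, its pin pushed in by the upright (value of joint lock_pin above 0.003 m and x of cradle_mid in the frame of post above -0.0535 m and y of cradle_mid in the frame of post between -0.005 and 0.005 m and z of cradle_mid in the frame of post between 0.172 and 0.226 m), for 0.05 s.
At the end, for the whole second after the job is handed in: The cradle hangs by itself on the free upright in the top slots, at rest and released: pin out (under 2 mm in), rear face within 4.5 mm of the upright's, centred within 5 mm, upright within 0.06 rad, square within 0.12 rad, its middle 168 to 207 mm above the bench (value of joint lock_pin below 0.002 m and x of cradle_mid in the frame of post above -0.0525 m and y of cradle_mid in the frame of post between -0.005 and 0.005 m and z of cradle_mid in the frame of post between 0.168 and 0.207 m and angle between the z axis of cradle_mid and the z axis of post, either way round below 0.06 rad and angle between the x axis of cradle_mid and the x axis of post, either way round below 0.12 rad and linear speed of cradle below 0.02 m/s); the robot touches nothing.
It fails at once if more than 40 N between the cradle and the upright (contact force between cradle and post above 40 N).
It fails at once if more than 15 N between the robot and either upright (contact force between any of the arm, the fingers and post above 15 N or contact force between any of the arm, the fingers and neighbour above 15 N).
It fails at once if the cradle is knocked against the neighbouring upright with more than 15 N (contact force between cradle and neighbour above 15 N).
It fails at once if a bystander is pushed away by more than 20 mm (distance of any of scanner_mid, tape_mid, carton_mid from where it was at the start of the episode above 0.02 m).
It also fails if it takes over 61 s, if anything falls off the work surface, if the arm or the gripper's body presses on something with over 40 N, if the wrist force passes 120 N, or if a joint passes its speed limit or range.

ROBOT

A 6-joint arm with a two-finger parallel gripper is mounted at the origin on the work surface. World frame = base frame: x ahead of the robot, y to its left, z up, the work surface at z = 0. Lengths are in mm, angles in rad, forces in N, time in s.
With the tool pointing down it reaches from about 350 to 775 mm from the base axis. Payload 7.3 kg.
Tool frame: the origin (TCP) lies at the very end of the fingers, on their centre line; the grasp point (between the pads) lies 19 mm behind it (arm.grip_point_offset is the distance from the TCP to the grasp point, in mm); x points along the fingers, z is the direction in which the jaws open and shut, and the axes are right-handed (so a half turn about x gives the same grasp; the last joint's range is limited). The gripper opens to 92 mm and grips with 3 to 60 N. Pads are 19 mm wide; open, the fingers measure 130 mm over their backs; the gripper's body (75 mm by 190 mm) begins 47 mm behind the grasp point.
Start: joints at [-1.329, 0.342, 1.524, -0, 1.275, -0.146], TCP at [198.554, -486.026, 226.741] pointing down, gripper open.
Joint ranges: [-2.53, 2.53], [-0.77, 2.02], [0.04, 2.7], [-1, 4.14], [0.28, 2.66], [-3.11, 3.11]. Speed limits (rad/s): [2.57, 2.57, 3.14, 3.14, 3.14, 3.14].

INTERFACE

Orientations are given as a unit quaternion [x, y, z, w].
In Python, from cell import arm gives the robot as it stands.
- The arm moves only by the tool carry_out, never from a script. Its argument "rows" is a list of rows, each an object of numbers: "claw": the gripper's target within -1 to 1 (shut at 1, half-way at 0, fully open at -1); "x", "y", "z": the shift along the tool's x, y, z in cm; "spin": the turn about the tool's x in degrees. In form: [{"claw": .., "x": .., "y": .., "z": .., "spin": ..}, ...]. A call has 1 to 20 rows; each row is the pose to reach, as a shift and turn from the pose commanded when the call began, along the tool's axes at that moment; what a row does not reach only later rows make up. A row lasts 1/12 s, in which the tool goes at most 41.7 mm and 7.16 degrees, less where a joint would pass 70% of its speed; a pose out of reach is approached as far as the arm can. A call with a gripper value outside its range is refused whole. The fingers move at their own pace and stop on an object; "squeeze" is the grip in N (left out, the last holds). Time passes only in rows, so rows that repeat a pose let the fingers close. It gives the time, the measured TCP pose, the force and the opening at its end, in the units of the state.
- arm.observe(): the state, without advancing time (a new reading comes with each control period).
- arm.capture(name): name is "scene" or "top" or "wrist"; returns a dict with "pixels" (420x560x3 uint8, red, green, blue), "range_z" (420x560 float32, mm along the optical axis (not along the pixel's ray), 0 where there is no reading), "fx", "fy", "cx", "cy" (pixels), "R" (3x3) and "t" (3): a world point X has camera coordinates R X + t. Camera axes: x right, y down, z forward; pixel columns grow to the right and rows downward; lengths in mm; the calibration is good to about 2 mm. A picture is of the moment at which its call begins.
- arm.sign_off(): hands the job in, once; it reports no verdict.
The state is a dict: "clock": time; "q": joint angles; "joint_vel": joint speeds; "effort": joint torques, N m; "ee_pos": TCP position; "eef_rot": TCP orientation; "ft_force": force on the tool from outside, world axes, zero at the start; "moment": the same for the moment, N m; "finger_gap": finger opening in mm.
Only numpy, scipy, OpenCV 4.12 (cv2) and the standard library are available. Lean on these libraries where they do the work, as an engineer would, in place of code of your own. Each camera call takes 0.05 s, during which the arm holds its last target. There are 200 camera calls.

## Working session

There is one attempt and no reset: what is moved stays moved. The work goes in short steps, Python scripts to look and compute and a tool call to move; the robot and the scene stay as the last step left them, time stands still between calls to the robot, and variables do not carry over. Pictures are saved under pics/ and viewed, about 8 in all and at most 12, crops included, and the job is handed in when it is done.

Besides the shell and the picture viewer there is one more tool, called after ">>>" by a JSON object that holds its "name" and its "arguments", one argument or row to a line. carry_out: Moves the arm, as the interface text tells. Its arguments: {"type":"object","properties":{"rows":{"type":"array","items":{"type":"object","properties":{"claw":{"type":"number"},"x":{"type":"number"},"y":{"type":"number"},"z":{"type":"number"},"spin":{"type":"number"}}}},"squeeze":{"type":"number"}},"required":["rows"]}

```bash
ls; mkdir -p pics; cat > h.py <<'E'
import numpy as np, cv2
from cell import arm
def cap(name,fn=None):
    c=arm.capture(name); np.savez('last_%s.npz'%name,**c)
    if fn: cv2.imwrite('pics/'+fn,c['pixels'][:,:,::-1])
    return c
def world(c):
    d=c['range_z'];v,u=np.mgrid[:d.shape[0],:d.shape[1]]
    P=np.stack([(u-c['cx'])/c['fx']*d,(v-c['cy'])/c['fy']*d,d],-1)
    W=(P-np.array(c['t']))@np.array(c['R']); W[d==0]=np.nan
    return W
E
python3 - <<'E'
from h import *
s=arm.observe(); print(s)
a=cap('scene','s1.png');b=cap('top','t1.png')
for c in(a,b): print(c['fx'],c['cx'],c['cy'],np.round(c['R'],3).tolist(),np.round(c['t']), 'cam',np.round(-np.array(c['R']).T@np.array(c['t'])))
cv2.imwrite('pics/st1.png',cv2.resize(np.vstack([a['pixels'],b['pixels']])[:,:,::-1],(400,600)))
E
```

```text
pics
{'clock': 0.0, 'q': array([-1.32901420e+00,  3.42729968e-01,  1.52500101e+00, -3.05964983e-05,
        1.27541333e+00, -1.45983884e-01]), 'joint_vel': array([-0.00019725, -0.00124934,  0.0004743 , -0.00091127, -0.00085402,
        0.00123166]), 'effort': array([ 2.30801488e-03, -4.31235623e+01, -2.44217205e+01,  7.20438897e-02,
        5.57907403e-02, -1.17971181e-04]), 'ee_pos': array([ 198.43511326, -485.61544426,  226.04679839]), 'eef_rot': array([ 0.39465495,  0.58738162, -0.39393248,  0.58655563]), 'ft_force': array([-0.05090113, -0.22559101, -0.31000346]), 'moment': array([0.04495903, 0.02771073, 0.02166431]), 'finger_gap': 91.84297559774429}
456.53718650205496 281.29159575523033 212.09491278179598 [[0.03, 0.999, 0.009], [0.827, -0.02, -0.562], [-0.561, 0.024, -0.827]] [  71. -428. 1668.] cam [1288. -120. 1139.]
440.1539191461713 276.83172761077765 212.3516198153609 [[-0.006, -1.0, 0.019], [-0.985, 0.003, -0.171], [0.171, -0.019, -0.985]] [-82. 617. 989.] cam [ 438.  -65. 1081.]
```

View pics/s1.png

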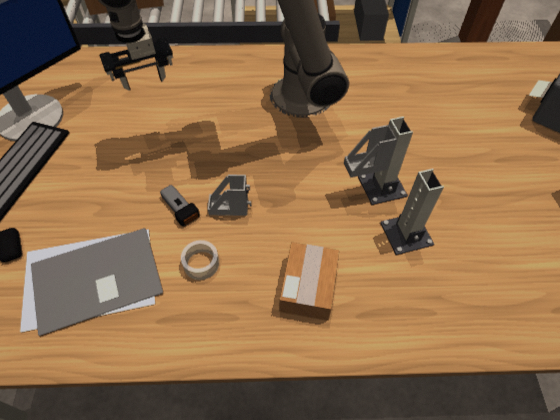

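View pics/t1.png

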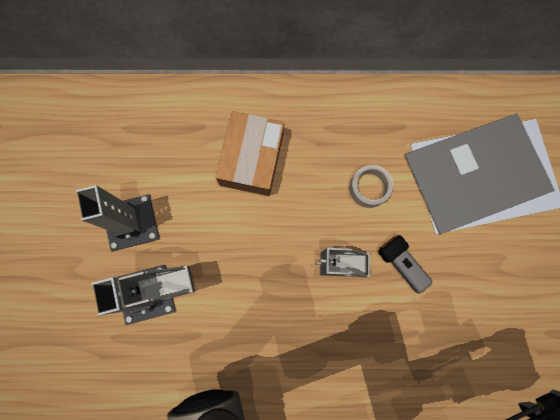

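The pictures show the free upright at top-view px (90–155, 190–245), the neighbour at (95–190, 270–320) and the loose cradle at (320–370, 248–278), with its lugs to the left (+y). The slotted faces look to the right (−y), so post x ≈ world +y.

```bash
python3 - <<'E'
from h import *
def L(n): return dict(np.load('last_%s.npz'%n))
def sel(W,m): return W[m&np.isfinite(W[...,0])]
for n in('top','scene'):
    c=L(n);W=world(c)
    X,Y,Z=W[...,0],W[...,1],W[...,2]
    print(n,'bench',np.nanmedian(Z[(abs(Z)<15)]))
    # cradle
    if n=='top': r=np.zeros(X.shape,bool); r[235:290,308:380]=1
    else: r=np.zeros(X.shape,bool); r[165:225,200:258]=1
    P=sel(W,r&(Z>20)&(Z<140)); print('cradle ext',np.round(np.percentile(P,[1,50,99],axis=0)).tolist())
    P=sel(W,r&(Z>112)&(Z<135)); 
    if len(P): print('top band',len(P),np.round(P.min(0)),np.round(P.max(0)),cv2.minAreaRect(P[:,:2].astype(np.float32)),np.median(P[:,2]))
    # columns
    P=sel(W,(Z>235)&(Z<300)&(Y>150)&(Y<500)&(X>0)); 
    for nm,lo,hi in(('A',100,None),):
        pass
    lab=((Z>235)&(Z<300)&(Y>100)&(Y<550)&(X>150)).astype(np.uint8)
    k,l,st,ce=cv2.connectedComponentsWithStats(lab)
    for i in range(1,k):
        if st[i,4]>25:
            Q=W[l==i]; print('col',st[i].tolist(),np.round(np.percentile(Q,[2,50,98],axis=0)).tolist())
            T=Q[Q[:,2]>np.percentile(Q[:,2],95)-8]; print('   rim',len(T),cv2.minAreaRect(T[:,:2].astype(np.float32)),np.median(T[:,2]))
    # bystanders / foot plates
    g=c['pixels'].max(-1)
    lab=((Z>3)&(Z<16)&(g<110)&(Y>100)&(Y<550)&(X>150)).astype(np.uint8)
    k,l,st,ce=cv2.connectedComponentsWithStats(lab)
    for i in range(1,k):
        if st[i,4]>150: Q=W[l==i];print('foot',st[i].tolist(),cv2.minAreaRect(Q[:,:2].astype(np.float32)),np.median(Q[:,2]))
c=L('top');u=c['pixels']
a=cv2.resize(u[175:330,70:230],None,fx=4,fy=3.8,interpolation=cv2.INTER_CUBIC)
s=L('scene')['pixels']
b=cv2.resize(u[235:295,305:385],None,fx=5,fy=5,interpolation=cv2.INTER_CUBIC)
W=np.zeros((600,800,3),np.uint8); a=cv2.resize(a,(440,430)); b=cv2.resize(b,(360,270)); d=cv2.resize(s[110:260,335:445],(300,409));e=cv2.resize(s[165:225,200:260],(300,300))
W[:430,:440]=a; W[:270,440:]=b; W[280:580,450:750]=e
cv2.imwrite('pics/crop1.png',W[:,:,::-1])
E
```

```text
top bench -0.4096093668192411
cradle ext [[466.0, -306.0, 22.0], [500.0, -215.0, 85.0], [525.0, -178.0, 127.0]]
top band 181 [ 468. -249.  112.] [ 525. -182.  128.] ((497.155517578125, -215.070068359375), (66.12720489501953, 56.24189376831055), 87.75440979003906) 123.63197543097893
col [75, 185, 32, 37, 459] [[569.0, 250.0, 236.0], [602.0, 270.0, 251.0], [633.0, 300.0, 259.0]]
   rim 232 ((601.1881713867188, 275.7485656738281), (60.98970031738281, 41.166751861572266), 14.384243965148926) 256.06524506113897
col [91, 271, 66, 45, 779] [[397.0, 157.0, 236.0], [430.0, 214.0, 251.0], [469.0, 255.0, 269.0]]
   rim 236 ((427.4040222167969, 230.646240234375), (60.1588020324707, 39.920963287353516), 14.484628677368164) 266.60178321377555
col [167, 407, 11, 13, 66] [[214.0, 100.0, 237.0], [221.0, 107.0, 254.0], [228.0, 116.0, 270.0]]
   rim 19 ((220.1273193359375, 104.39725494384766), (5.60632848739624, 10.0994291305542), 14.730716705322266) 264.97999456759646
foot [107, 194, 52, 57, 1149] ((601.8048706054688, 274.21844482421875), (117.13180541992188, 121.64485931396484), 14.330283164978027) 7
[... 731 characters left out ...]
 [432.0, 217.0, 250.0], [471.0, 255.0, 269.0]]
   rim 144 ((427.258544921875, 230.5688018798828), (64.86968231201172, 41.93699645996094), 15.723773002624512) 265.7045980717337
col [416, 169, 28, 28, 360] [[571.0, 251.0, 236.0], [603.0, 272.0, 249.0], [635.0, 300.0, 260.0]]
   rim 155 ((601.2857666015625, 276.007080078125), (65.5772933959961, 43.46670150756836), 14.700798988342285) 256.1050513385193
foot [358, 173, 50, 32, 645] ((430.1697082519531, 230.33535766601562), (115.9338150024414, 125.55206298828125), 14.166292190551758) 7.927015618575634
foot [381, 217, 53, 38, 743] ((602.0642700195312, 275.043701171875), (117.08744049072266, 120.49323272705078), 15.315269470214844) 7.762334529699225
```

View pics/crop1.png

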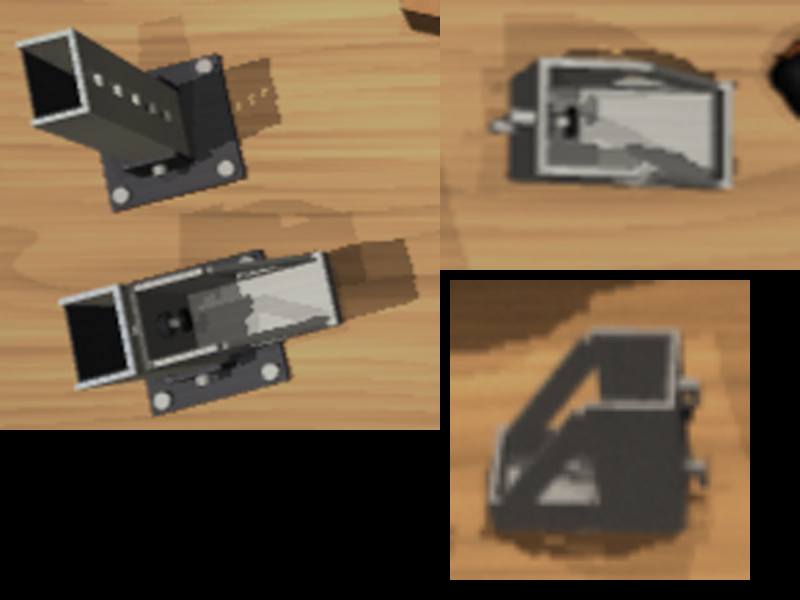

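Measured: post centre about (601.5, 275) with its x axis at yaw ≈ 104.4°. The free column's top reads 256 against 266.5 for the neighbour, so its slots sit about 11 mm low. The cradle's centre line is at x ≈ 497, rear face y ≈ −185, yaw ≈ 87.

```bash
cat >> h.py <<'E'
from scipy.spatial.transform import Rotation as Ro
def goal(p, yawz=None, s=None):
    """cm shift in tool axes to world point p; spin (deg) to bring tool z (mod 180) to world yaw"""
    s=s or arm.observe(); R=Ro.from_quat(s['eef_rot']).as_matrix()
    d=R.T@(np.array(p)-s['ee_pos'])/10; out=dict(zip('xyz',np.round(d,2)))
    y=np.degrees(np.arctan2(R[1,2],R[0,2])); print('tool x',np.round(R[:,0],3),'z yaw',round(y,2),'ee',np.round(s['ee_pos'],1),'F',np.round(s['ft_force'],1),'gap',round(s['finger_gap'],1),'t',round(s['clock'],2),'q6',round(s['q'][5],2))
    if yawz is not None:
        e=(yawz-y+90)%180-90; out['spin']=round(-e,2)  # tool x points down
    print(out); return out
E
python3 - <<'E'
from h import *
goal([497,-222,300],-3)
E
```

```text
tool x [-0.     0.001 -1.   ] z yaw -67.78 ee [ 198.5 -485.7  226.1] F [-0.7 -0.1 -0.4] gap 92.0 t 0.1 q6 -0.15
{'x': np.float64(-7.36), 'y': np.float64(37.61), 'z': np.float64(-13.13), 'spin': np.float64(-64.78)}
```

>>> {"name": "carry_out", "arguments": {
  "rows": [
    {"claw": -1, "x": -4, "y": 2, "z": -1, "spin": -5},
    {"claw": -1, "x": -7.4, "y": 18, "z": -7, "spin": -35},
    {"claw": -1, "x": -7.4, "y": 18, "z": -7, "spin": -35},
    {"claw": -1, "x": -7.4, "y": 18, "z": -7, "spin": -35},
    {"claw": -1, "x": -7.4, "y": 18, "z": -7, "spin": -35},
    {"claw": -1, "x": -7.4, "y": 18, "z": -7, "spin": -35},
    {"claw": -1, "x": -7.4, "y": 37.6, "z": -13.1, "spin": -64.8},
    {"claw": -1, "x": -7.4, "y": 37.6, "z": -13.1, "spin": -64.8},
    {"claw": -1, "x": -7.4, "y": 37.6, "z": -13.1, "spin": -64.8},
    {"claw": -1, "x": -7.4, "y": 37.6, "z": -13.1, "spin": -64.8},
    {"claw": -1, "x": -7.4, "y": 37.6, "z": -13.1, "spin": -64.8},
    {"claw": -1, "x": -7.4, "y": 37.6, "z": -13.1, "spin": -64.8},
    {"claw": -1, "x": -7.4, "y": 37.6, "z": -13.1, "spin": -64.8}
  ]
}}

```text
clock: 1.18
ee_pos: [497.9, -221.3, 299.8]
eef_rot: [0.018, 0.707, -0.017, 0.706]
ft_force: [0.2, -0.1, -0.2]
finger_gap: 91.3
```

```bash
python3 - <<'E'
from h import *
goal([497,-222,300],-3)
c=cap('wrist','w1.png'); W=world(c);X,Y,Z=W[...,0],W[...,1],W[...,2]
print('cam',np.round(-c['R'].T@c['t']),c['fx'])
m=(Z>117)&(Z<132)&(abs(X-497)<60)&(abs(Y+240)<80)
P=W[m];print(len(P),P.min(0),P.max(0),cv2.minAreaRect(P[:,:2].astype(np.float32)),np.median(P[:,2]))
m=(Z>95)&(Z<115)&(abs(X-497)<12)&(Y>-200)&(Y<-150);P=W[m];print('lug',len(P),P.min(0) if len(P) else'',P.max(0) if len(P) else'', P.mean(0))
E
```

```text
tool x [-0.001  0.    -1.   ] z yaw -2.82 ee [ 497.9 -221.3  299.8] F [ 0.2 -0.1 -0.2] gap 91.3 t 1.18 q6 -0.51
{'x': np.float64(-0.02), 'y': np.float64(-0.08), 'z': np.float64(-0.09), 'spin': np.float64(0.18)}
cam [ 500. -146.  458.] 302.5657670849301
605 [ 465.30758469 -247.3734532   117.05850935] [ 523.36121371 -188.24933444  127.33387484] ((494.400390625, -217.61314392089844), (56.808956146240234, 55.84498596191406), 86.9583969116211) 124.85036488738271
lug 97 [ 485.46037126 -190.23449615   95.01296596] [ 508.72391089 -177.40134423  114.08369136] [ 496.63159015 -185.13920696  109.7932554 ]
```

View pics/w1.png

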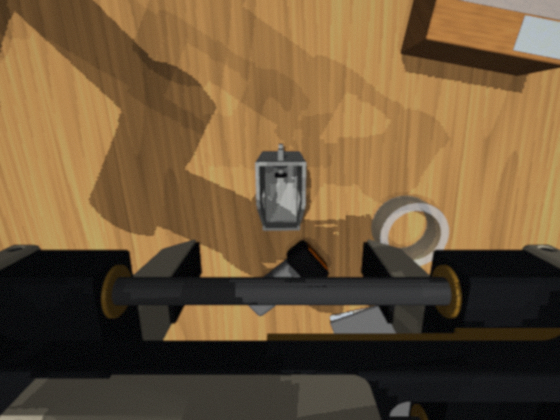

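The wrist view shows the cradle rim at px (257–305, 152–230) with the lug at (281, 147). The fingers straddle it and the surroundings are clear. Going down to grasp 35 mm in front of the rear face, 42 mm deep.

>>> {"name": "carry_out", "arguments": {
  "rows": [
    {"claw": -1, "x": 4, "y": -0.2, "z": -0.2},
    {"claw": -1, "x": 8, "y": -0.2, "z": -0.2},
    {"claw": -1, "x": 12, "y": -0.2, "z": -0.2},
    {"claw": -1, "x": 15, "y": -0.2, "z": -0.2},
    {"claw": -1, "x": 17, "y": -0.2, "z": -0.2},
    {"claw": -1, "x": 19, "y": -0.2, "z": -0.2},
    {"claw": -1, "x": 21, "y": -0.2, "z": -0.2},
    {"claw": -1, "x": 21.7, "y": -0.2, "z": -0.2},
    {"claw": -1, "x": 21.7, "y": -0.2, "z": -0.2},
    {"claw": 1, "x": 21.7, "y": -0.2, "z": -0.2},
    {"claw": 1, "x": 21.7, "y": -0.2, "z": -0.2},
    {"claw": 1, "x": 21.7, "y": -0.2, "z": -0.2},
    {"claw": 1, "x": 21.7, "y": -0.2, "z": -0.2},
    {"claw": 1, "x": 21.7, "y": -0.2, "z": -0.2},
    {"claw": 1, "x": 21.7, "y": -0.2, "z": -0.2},
    {"claw": 1, "x": 21.7, "y": -0.2, "z": -0.2}
  ],
  "squeeze": 45
}}

```text
invalid input
```

```bash
python3 - <<'E'
from h import *
goal([497,-222,300],14.4)
E
```

```text
tool x [-0.002  0.    -1.   ] z yaw -2.94 ee [ 497.  -222.3  300. ] F [-0.9  0.2 -0.2] gap 91.8 t 1.23 q6 -0.51
{'x': np.float64(-0.0), 'y': np.float64(0.03), 'z': np.float64(-0.0), 'spin': np.float64(-17.34)}
```

>>> {"name": "carry_out", "arguments": {
  "rows": [
    {"claw": -1, "x": 4, "y": -0.1, "z": -0.1, "spin": 0},
    {"claw": -1, "x": 8, "y": -0.1, "z": -0.1, "spin": 0},
    {"claw": -1, "x": 12, "y": -0.1, "z": -0.1, "spin": 0},
    {"claw": -1, "x": 15, "y": -0.1, "z": -0.1, "spin": 0},
    {"claw": -1, "x": 17, "y": -0.1, "z": -0.1, "spin": 0},
    {"claw": -1, "x": 19, "y": -0.1, "z": -0.1, "spin": 0},
    {"claw": -1, "x": 21, "y": -0.1, "z": -0.1, "spin": 0},
    {"claw": -1, "x": 21.7, "y": -0.1, "z": -0.1, "spin": 0},
    {"claw": -1, "x": 21.7, "y": -0.1, "z": -0.1, "spin": 0},
    {"claw": 1, "x": 21.7, "y": -0.1, "z": -0.1, "spin": 0},
    {"claw": 1, "x": 21.7, "y": -0.1, "z": -0.1, "spin": 0},
    {"claw": 1, "x": 21.7, "y": -0.1, "z": -0.1, "spin": 0},
    {"claw": 1, "x": 21.7, "y": -0.1, "z": -0.1, "spin": 0},
    {"claw": 1, "x": 21.7, "y": -0.1, "z": -0.1, "spin": 0},
    {"claw": 1, "x": 21.7, "y": -0.1, "z": -0.1, "spin": 0},
    {"claw": 1, "x": 21.7, "y": -0.1, "z": -0.1, "spin": 0}
  ],
  "squeeze": 45
}}

```text
clock: 2.57
ee_pos: [496.3, -223.6, 84.2]
eef_rot: [0.018, 0.707, -0.019, 0.707]
ft_force: [0.3, -0.1, 2.6]
finger_gap: 55.9
```

```bash
python3 - <<'E'
from h import *
goal([497,-222,240],14.4)
E
```

```text
tool x [ 0.001 -0.001 -1.   ] z yaw -2.97 ee [ 496.3 -223.6   84.2] F [ 0.3 -0.1  2.6] gap 55.9 t 2.57 q6 -0.51
{'x': np.float64(-15.58), 'y': np.float64(0.15), 'z': np.float64(0.07), 'spin': np.float64(-17.37)}
```

>>> {"name": "carry_out", "arguments": {
  "rows": [
    {"claw": 1, "x": -1, "y": 0, "z": 0, "spin": 0},
    {"claw": 1, "x": -3, "y": 0, "z": 0, "spin": 0},
    {"claw": 1, "x": -6, "y": 0, "z": 0, "spin": 0},
    {"claw": 1, "x": -9, "y": 0, "z": 0, "spin": 0},
    {"claw": 1, "x": -12, "y": 0, "z": 0, "spin": 0},
    {"claw": 1, "x": -14, "y": 0, "z": 0, "spin": 0},
    {"claw": 1, "x": -15, "y": 0, "z": 0, "spin": 0},
    {"claw": 1, "x": -15, "y": 0, "z": 0, "spin": 0},
    {"claw": 1, "x": -15, "y": 0, "z": 0, "spin": 0}
  ]
}}

```text
clock: 3.32
ee_pos: [495.6, -223.2, 233.0]
eef_rot: [0.019, 0.707, -0.018, 0.706]
ft_force: [-0.2, -0.5, -4.8]
finger_gap: 55.8
```

```bash
python3 - <<'E'
from h import *
goal([627,176,234],14.4)
E
```

```text
tool x [-0.001  0.001 -1.   ] z yaw -2.98 ee [ 495.6 -223.2  233. ] F [-0.2 -0.5 -4.8] gap 55.8 t 3.32 q6 -0.51
{'x': np.float64(-0.09), 'y': np.float64(40.55), 'z': np.float64(11.05), 'spin': np.float64(-17.38)}
```

>>> {"name": "carry_out", "arguments": {
  "rows": [
    {"claw": 1, "x": 0, "y": 1, "z": 0.5, "spin": -1},
    {"claw": 1, "x": 0, "y": 3, "z": 1.5, "spin": -2},
    {"claw": 1, "x": 0, "y": 6, "z": 3, "spin": -3},
    {"claw": 1, "x": 0, "y": 9, "z": 4.5, "spin": -5},
    {"claw": 1, "x": 0, "y": 12, "z": 6, "spin": -6},
    {"claw": 1, "x": 0, "y": 15, "z": 7, "spin": -8},
    {"claw": 1, "x": 0, "y": 18, "z": 8, "spin": -10},
    {"claw": 1, "x": 0, "y": 21, "z": 9, "spin": -11},
    {"claw": 1, "x": 0, "y": 24, "z": 10, "spin": -13},
    {"claw": 1, "x": 0, "y": 27, "z": 10.5, "spin": -14},
    {"claw": 1, "x": 0, "y": 30, "z": 11, "spin": -15},
    {"claw": 1, "x": 0, "y": 33, "z": 11, "spin": -16},
    {"claw": 1, "x": 0, "y": 36, "z": 11, "spin": -17.4},
    {"claw": 1, "x": 0, "y": 38.5, "z": 11, "spin": -17.4},
    {"claw": 1, "x": 0, "y": 40, "z": 11, "spin": -17.4},
    {"claw": 1, "x": 0, "y": 40.5, "z": 11, "spin": -17.4},
    {"claw": 1, "x": 0, "y": 40.5, "z": 11, "spin": -17.4},
    {"claw": 1, "x": 0, "y": 40.5, "z": 11, "spin": -17.4}
  ]
}}

```text
clock: 4.82
ee_pos: [626.8, 174.3, 232.9]
eef_rot: [-0.089, 0.702, 0.088, 0.701]
ft_force: [-0.4, 0.4, -3.1]
finger_gap: 55.6
```

```bash
python3 - <<'E'
from h import *
goal([627,176,234],14.4)
w=cap('wrist');t=cap('top');s=cap('scene')
cv2.imwrite('pics/w2.png',np.hstack([w['pixels'][:,:,::-1]]))
a=cv2.resize(t['pixels'][150:330,60:240],(400,400),interpolation=cv2.INTER_CUBIC);b=cv2.resize(s['pixels'][90:260,325:455],(306,400),interpolation=cv2.INTER_CUBIC)
cv2.imwrite('pics/ts2.png',np.hstack([a,b])[:,:,::-1])
E
```

```text
tool x [-0.001 -0.001 -1.   ] z yaw 14.41 ee [626.8 174.3 232.9] F [-0.4  0.4 -3.1] gap 55.6 t 4.82 q6 -0.1
{'x': np.float64(-0.11), 'y': np.float64(0.16), 'z': np.float64(0.06), 'spin': np.float64(0.01)}
```

View pics/w2.png

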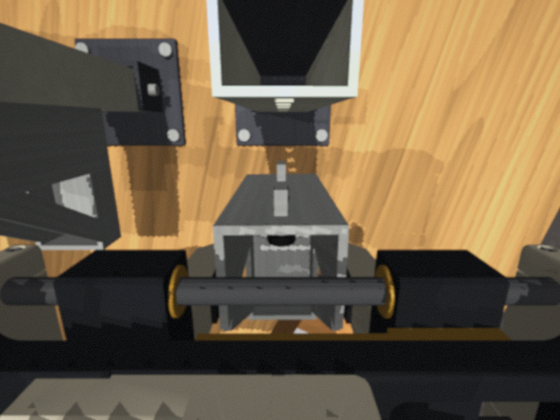

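View pics/ts2.png

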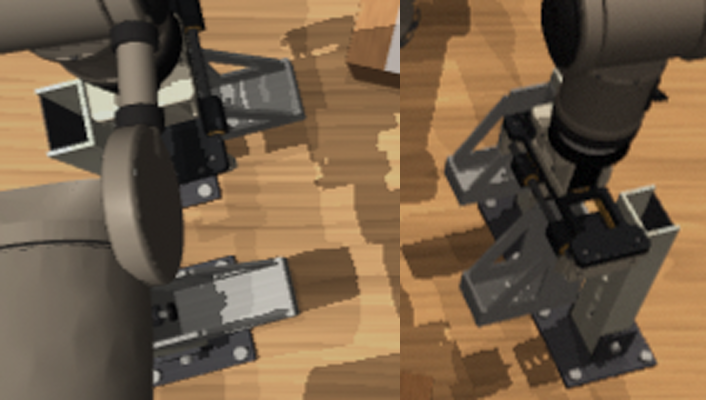

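The wrist view shows the column's front rim at px (212–360, 90) with a slot at (284, 103). The cradle's rear rim is at (215–347, 228) and its lugs at u ≈ 281, so they are nearly in line. Now working out the exact offset.

```bash
python3 - <<'E'
from h import *
s=arm.observe();R=Ro.from_quat(s['eef_rot']).as_matrix();c=dict(np.load('last_wrist.npz'))
T=(world(c)-s['ee_pos'])@R   # tool coords: x down, y fwd, z jaw
x,y,z=T[...,0],T[...,1],T[...,2]; wz=world(c)[...,2]
d=c['pixels'].astype(int).sum(-1)
def rep(n,m):
    P=T[m]; r=cv2.minAreaRect(P[:,1:].astype(np.float32)); print(n,len(P),'min',np.round(P.min(0),1),'max',np.round(P.max(0),1),'rect',np.round(r[0],1),np.round(r[1],1),round(r[2],2))
rep('column rim',(wz>250)&(wz<264)&(y>50)&(abs(z)<60)&(d>450))
rep('column front',(wz>225)&(wz<262)&(y>50)&(y<90)&(abs(z)<60))
v=np.arange(420)[:,None]+0*y; u=np.arange(560)+0*y
rep('cradle rim',(wz>267)&(wz<282)&(v>220)&(v<240)&(u>205)&(u<355)&(y<60))
rep('cradle rear',(wz>170)&(wz<262)&(v>172)&(v<222)&(u>200)&(u<360)&(y<60))
rep('upper lug',(v>193)&(v<213)&(u>276)&(u<286)); rep('lower lug',(v>166)&(v<180)&(u>277)&(u<285))
g=(v>=86)&(v<=97)&(d>450)&(u>200)&(u<370); print('rim px u',u[g].min(),u[g].max(), 'v',[int(v[(u==k)&(d>450)&(v>80)&(v<110)].mean()*10)/10 for k in(220,250,310,340)])
for r in(100,104):print([tuple(k) for k in c['pixels'][r,270:300:2].tolist()][:15])
E
```

```text
column rim 3391 min [-26.7  85.8 -31.2] max [-21.2 120.8  29.3] rect [103.3  -0.9] [34.9 60.5] 0.02
column front 2073 min [-26.1  85.8 -30.9] max [ 6.9 90.  29.1] rect [87.9 -0.9] [60.   4.1] 89.98
cradle rim 1985 min [-42.2  26.1 -30.6] max [-33.6  35.7  25.6] rect [31.1 -2.5] [56.1  9.2] 89.13
cradle rear 3845 min [-28.4  34.4 -30.5] max [63.6 47.5 25.6] rect [41.  -2.5] [56.1 13. ] 89.61
upper lug 171 min [-28.8  36.4  -3.8] max [-25.3  45.3  -0.2] rect [40.8 -2. ] [3.6 8.9] 89.79
lower lug 90 min [50.7 36.3 -4.3] max [54.3 45.1 -0. ] rect [40.7 -2.2] [4.2 8.8] 89.7
rim px u 201.0 369.0 v [88.5, 91.0, 91.0, 91.0]
[(68, 68, 62), (70, 70, 60), (114, 115, 102), (197, 197, 179), (223, 225, 208), (224, 226, 207), (223, 226, 207), (224, 226, 208), (223, 225, 207), (225, 228, 209), (225, 228, 210), (214, 216, 198), (106, 109, 96), (66, 65, 58), (67, 67, 61)]
[(69, 71, 63), (71, 70, 63), (79, 79, 71), (157, 156, 140), (195, 196, 177), (202, 201, 184), (199, 200, 181), (199, 200, 182), (201, 203, 184), (199, 201, 182), (157, 157, 143), (76, 77, 67), (70, 69, 63), (71, 70, 64), (71, 71, 63)]
```

```bash
python3 - <<'E'
from h import *
s=arm.observe();R=Ro.from_quat(s['eef_rot']).as_matrix();c=dict(np.load('last_wrist.npz'))
W=world(c);T=(W-s['ee_pos'])@R
C=-c['R'].T@c['t']
def ray(u,v,yp=86):
    d=c['R'].T@np.array([(u-c['cx'])/c['fx'],(v-c['cy'])/c['fy'],1]); o=R.T@(C-s['ee_pos']); d=R.T@d
    return o+d*(yp-o[1])/d[1]
for v in range(94,118): print(v,c['pixels'][v,284].tolist(),c['pixels'][v,262].tolist(),np.round(ray(284,v),1),np.round(T[v,284],1))
m=(W[...,2]>250)&(W[...,2]<264)&(T[...,1]>60)&(c['pixels'].sum(-1)>450);print('top x',np.median(T[m][:,0]))
E
```

```text
94 [225, 232, 234] [227, 232, 231] [-33.4  86.   -0.9] [-23.1  86.8  -0.8]
95 [215, 225, 226] [216, 225, 222] [-28.6  86.   -0.9] [-23.1  86.4  -0.8]
96 [176, 184, 184] [177, 184, 181] [-23.4  86.   -0.8] [-23.1  86.   -0.8]
97 [134, 139, 132] [115, 119, 114] [-17.7  86.   -0.8] [-18.8  85.9  -0.8]
98 [163, 165, 150] [75, 76, 68] [-11.6  86.   -0.7] [-12.2  86.   -0.7]
99 [206, 208, 190] [67, 67, 61] [-4.9 86.  -0.7] [14.7 87.2 -0.6]
100 [224, 226, 208] [69, 67, 61] [ 2.5 86.  -0.6] [15.1 86.8 -0.5]
101 [208, 211, 193] [68, 71, 63] [10.7 86.  -0.6] [15.1 86.3 -0.5]
102 [173, 175, 159] [69, 68, 62] [19.7 86.  -0.5] [19.8 86.  -0.5]
103 [181, 182, 166] [67, 69, 60] [29.8 86.  -0.4] [55.3 87.3 -0.3]
104 [199, 200, 182] [75, 74, 68] [41.1 86.  -0.4] [53.9 86.6 -0.3]
105 [189, 189, 173] [77, 76, 67] [53.9 86.  -0.3] [55.6 86.1 -0.2]
106 [185, 184, 170] [71, 71, 64] [68.6 86.  -0.1] [94.7 87.1  0. ]
107 [177, 177, 161] [71, 71, 63] [85.4 86.  -0. ] [94.4 86.4  0. ]
108 [143, 142, 130] [69, 70, 60] [1.049e+02 8.600e+01 1.000e-01] [134.9  87.1   0.3]
109 [113, 114, 103] [70, 69, 61] [128.   86.    0.3] [136.7  86.3   0.4]
110 [103, 101, 93] [69, 70, 64] [155.5  86.    0.5] [175.7  86.6   0.6]
111 [79, 79, 74] [60, 59, 55] [188.9  86.    0.7] [201.6  86.4   0.8]
112 [53, 52, 53] [48, 48, 47] [230.5  86.    1. ] [226.4  85.9   1. ]
113 [37, 40, 41] [41, 41, 43] [283.5  86.    1.4] [225.5  84.7   1. ]
114 [38, 39, 41] [41, 43, 46] [353.4  86.    2. ] [225.   83.6   1. ]
115 [41, 40, 43] [48, 47, 52] [449.8  86.    2.7] [224.8  82.4   1. ]
116 [41, 41, 43] [51, 52, 54] [591.5  86.    3.7] [225.2  81.3   1. ]
117 [45, 45, 47] [47, 49, 54] [819.9  86.    5.4] [224.2  80.1   1. ]
top x -24.17446555115465
```

>>> {"name": "carry_out", "arguments": {
  "rows": [
    {"claw": 1, "x": 0.4, "y": 0.4, "z": 0.05, "spin": 0},
    {"claw": 1, "x": 0.8, "y": 0.8, "z": 0.1, "spin": 0},
    {"claw": 1, "x": 1.2, "y": 1.2, "z": 0.17, "spin": 0},
    {"claw": 1, "x": 1.6, "y": 1.6, "z": 0.17, "spin": 0},
    {"claw": 1, "x": 1.9, "y": 2.0, "z": 0.17, "spin": 0},
    {"claw": 1, "x": 1.9, "y": 2.4, "z": 0.17, "spin": 0},
    {"claw": 1, "x": 1.9, "y": 2.8, "z": 0.17, "spin": 0},
    {"claw": 1, "x": 1.9, "y": 3.1, "z": 0.17, "spin": 0},
    {"claw": 1, "x": 1.9, "y": 3.3, "z": 0.17, "spin": 0},
    {"claw": 1, "x": 1.9, "y": 3.3, "z": 0.17, "spin": 0},
    {"claw": 1, "x": 1.9, "y": 3.3, "z": 0.17, "spin": 0}
  ]
}}

```text
clock: 5.88
ee_pos: [620.4, 207.7, 214.9]
eef_rot: [-0.089, 0.701, 0.089, 0.702]
ft_force: [-0.0, 0.8, -3.1]
finger_gap: 55.7
```

```bash
cat > m.py <<'E'
from h import *
s=arm.observe();goal(s['ee_pos'],14.4,s);R=Ro.from_quat(s['eef_rot']).as_matrix();print('F tool',np.round(R.T@s['ft_force'],1))
c=cap('wrist');W=world(c);T=(W-s['ee_pos'])@R
x,y,z=T[...,0],T[...,1],T[...,2];wz=W[...,2];d=c['pixels'].astype(int).sum(-1);v,u=np.mgrid[:420,:560]
def rep(n,m):
    P=T[m]
    if len(P)<20: print(n,'few');return
    print(n,len(P),'2/50/98%',np.round(np.percentile(P,[2,50,98],axis=0),1).tolist())
rep('rim',(wz>250)&(wz<264)&(y>45)&(abs(z)<60)&(d>450))
rep('face',(wz>228)&(wz<252)&(y>38)&(y<90)&(abs(z)<28)&(d<330))
rep('cradle rear',(x>-22)&(x<40)&(v>165)&(v<235)&(y>25)&(y<42)&(abs(z+2)<30))
rep('up lug',(x<-24)&(x>-32)&(y>38)&(y<50)&(abs(z+2)<7))
cv2.imwrite('pics/wl.png',c['pixels'][:,:,::-1])
E
python3 m.py
```

```text
tool x [ 0. -0. -1.] z yaw 14.43 ee [620.4 207.7 214.9] F [-0.   0.8 -3.1] gap 55.7 t 5.88 q6 -0.05
{'x': np.float64(0.0), 'y': np.float64(0.0), 'z': np.float64(0.0), 'spin': np.float64(0.03)}
F tool [3.1 0.7 0.2]
rim 4002 2/50/98% [[-44.2, 51.4, -32.4], [-42.9, 60.6, -4.1], [-41.5, 90.5, 27.1]]
face 1907 2/50/98% [[-36.8, 46.4, -27.0], [-26.8, 88.2, 21.3], [-13.6, 89.9, 23.5]]
cradle rear 2307 2/50/98% [[-21.3, 33.9, -29.4], [-0.4, 34.4, 1.1], [34.7, 34.8, 24.7]]
up lug 262 2/50/98% [[-29.1, 38.3, -5.2], [-27.9, 42.7, -2.3], [-25.1, 46.4, 0.4]]
```

>>> {"name": "carry_out", "arguments": {
  "rows": [
    {"claw": 1, "x": 0.1, "y": 0.1, "z": 0, "spin": 0},
    {"claw": 1, "x": 0.1, "y": 0.2, "z": 0, "spin": 0},
    {"claw": 1, "x": 0.1, "y": 0.3, "z": 0, "spin": 0},
    {"claw": 1, "x": 0.1, "y": 0.4, "z": 0, "spin": 0},
    {"claw": 1, "x": 0.1, "y": 0.5, "z": 0, "spin": 0},
    {"claw": 1, "x": 0.1, "y": 0.6, "z": 0, "spin": 0},
    {"claw": 1, "x": 0.1, "y": 0.7, "z": 0, "spin": 0},
    {"claw": 1, "x": 0.1, "y": 0.7, "z": 0, "spin": 0},
    {"claw": 1, "x": 0.1, "y": 0.7, "z": 0, "spin": 0}
  ]
}}

```text
clock: 6.68
ee_pos: [618.6, 214.5, 213.7]
eef_rot: [-0.089, 0.701, 0.089, 0.702]
ft_force: [1.0, 0.1, -3.4]
finger_gap: 56.0
```

```bash
python3 m.py
```

```text
tool x [ 0. -0. -1.] z yaw 14.43 ee [618.6 214.5 213.7] F [ 1.   0.1 -3.4] gap 56.0 t 6.68 q6 -0.03
{'x': np.float64(0.0), 'y': np.float64(0.0), 'z': np.float64(0.0), 'spin': np.float64(0.03)}
F tool [ 3.4 -0.1  1. ]
rim 3461 2/50/98% [[-45.4, 45.2, -32.4], [-44.1, 56.9, -4.9], [-42.8, 83.3, 27.2]]
face 1716 2/50/98% [[-38.2, 46.4, -26.8], [-29.3, 73.2, 23.2], [-15.4, 83.5, 23.6]]
cradle rear 824 2/50/98% [[-21.8, 33.8, -29.4], [-15.3, 34.3, -6.1], [-7.3, 34.7, 24.6]]
up lug 95 2/50/98% [[-31.9, 38.1, -8.7], [-28.3, 39.8, -1.8], [-24.9, 48.4, 4.7]]
```

>>> {"name": "carry_out", "arguments": {
  "rows": [
    {"claw": 1, "x": 0, "y": 0.1, "z": 0, "spin": 0},
    {"claw": 1, "x": 0, "y": 0.2, "z": 0, "spin": 0},
    {"claw": 1, "x": 0, "y": 0.3, "z": 0, "spin": 0},
    {"claw": 1, "x": 0, "y": 0.3, "z": 0, "spin": 0}
  ]
}}

```text
clock: 7.07
ee_pos: [617.9, 217.3, 213.7]
eef_rot: [-0.089, 0.701, 0.089, 0.702]
ft_force: [0.4, 0.5, -4.2]
finger_gap: 55.9
```

>>> {"name": "carry_out", "arguments": {
  "rows": [
    {"claw": 1, "x": 0, "y": 0.1, "z": 0, "spin": 0},
    {"claw": 1, "x": 0, "y": 0.2, "z": 0, "spin": 0},
    {"claw": 1, "x": 0, "y": 0.2, "z": 0, "spin": 0}
  ]
}}

```text
clock: 7.32
ee_pos: [617.5, 218.7, 213.8]
eef_rot: [-0.089, 0.701, 0.088, 0.702]
ft_force: [0.8, -2.6, -3.3]
finger_gap: 55.8
```

>>> {"name": "carry_out", "arguments": {
  "rows": [
    {"claw": 1, "x": 0, "y": 0.1, "z": 0, "spin": 0},
    {"claw": 1, "x": 0, "y": 0.15, "z": 0, "spin": 0},
    {"claw": 1, "x": 0, "y": 0.15, "z": 0, "spin": 0}
  ]
}}

```text
clock: 7.57
ee_pos: [617.1, 220.4, 213.7]
eef_rot: [-0.089, 0.702, 0.088, 0.702]
ft_force: [0.9, -4.3, -2.3]
finger_gap: 55.9
```

```bash
python3 m.py; python3 -c "
import cv2
a=cv2.imread('pics/wl.png')[60:340,180:390]; cv2.imwrite('pics/w3.png',cv2.resize(a,(450,600),interpolation=cv2.INTER_CUBIC))"
```

```text
tool x [ 0.    -0.001 -1.   ] z yaw 14.41 ee [617.1 220.4 213.7] F [ 0.9 -4.3 -2.3] gap 55.9 t 7.57 q6 -0.02
{'x': np.float64(0.0), 'y': np.float64(0.0), 'z': np.float64(0.0), 'spin': np.float64(0.01)}
F tool [ 2.3 -4.4 -0.3]
rim 1959 2/50/98% [[-45.4, 45.8, -32.4], [-44.1, 62.6, -28.6], [-42.8, 77.7, 27.3]]
face 2064 2/50/98% [[-38.2, 41.9, -26.8], [-29.4, 46.3, 16.9], [-15.1, 77.4, 23.6]]
cradle rear 324 2/50/98% [[-20.7, 34.2, -27.1], [-0.6, 41.3, -3.1], [35.7, 42.0, 20.1]]
up lug 232 2/50/98% [[-31.8, 41.3, -8.6], [-27.9, 43.5, -2.2], [-24.3, 46.4, 4.5]]
```

View pics/w3.png

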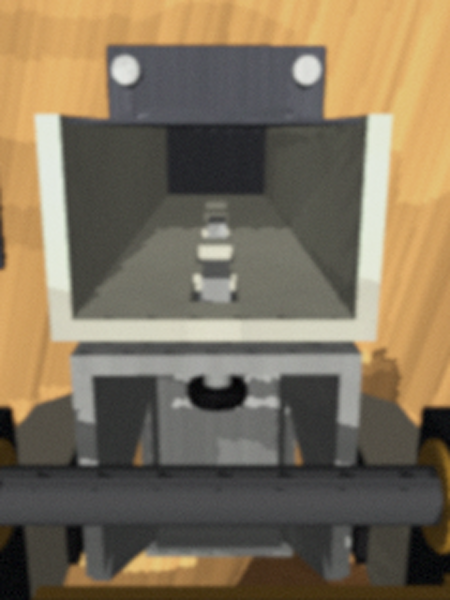

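The crop shows the upper lug inside the column through the slot at about (215, 285), with clearance on both sides. The force of about 4.4 N fits the pin being pushed in. Continuing gently.

>>> {"name": "carry_out", "arguments": {
  "rows": [
    {"claw": 1, "x": 0, "y": 0.1, "z": 0, "spin": 0},
    {"claw": 1, "x": 0, "y": 0.15, "z": 0, "spin": 0},
    {"claw": 1, "x": 0, "y": 0.15, "z": 0, "spin": 0}
  ]
}}

```text
clock: 7.87
ee_pos: [616.7, 221.8, 213.7]
eef_rot: [-0.089, 0.702, 0.088, 0.702]
ft_force: [0.5, -5.4, -3.2]
finger_gap: 55.5
```

>>> {"name": "carry_out", "arguments": {
  "rows": [
    {"claw": 1, "x": 0, "y": 0.1, "z": 0, "spin": 0},
    {"claw": 1, "x": 0, "y": 0.1, "z": 0, "spin": 0}
  ]
}}

```text
clock: 8.03
ee_pos: [616.5, 222.7, 213.7]
eef_rot: [-0.089, 0.702, 0.088, 0.702]
ft_force: [0.5, -5.2, -3.6]
finger_gap: 55.7
```

>>> {"name": "carry_out", "arguments": {
  "rows": [
    {"claw": 1, "x": 0, "y": 0.1, "z": 0, "spin": 0},
    {"claw": 1, "x": 0, "y": 0.1, "z": 0, "spin": 0}
  ]
}}

```text
clock: 8.2
ee_pos: [616.3, 223.6, 213.7]
eef_rot: [-0.089, 0.701, 0.088, 0.702]
ft_force: [1.6, -5.6, -2.0]
finger_gap: 55.7
```

>>> {"name": "carry_out", "arguments": {
  "rows": [
    {"claw": 1, "x": 0, "y": 0.1, "z": 0, "spin": 0},
    {"claw": 1, "x": 0, "y": 0.1, "z": 0, "spin": 0}
  ]
}}

```text
clock: 8.37
ee_pos: [616.1, 224.0, 213.8]
eef_rot: [-0.089, 0.701, 0.088, 0.702]
ft_force: [1.8, -8.0, -3.0]
finger_gap: 56.1
```

>>> {"name": "carry_out", "arguments": {
  "rows": [
    {"claw": 1, "x": 0, "y": 0.1, "z": 0, "spin": 0},
    {"claw": 1, "x": 0, "y": 0.1, "z": 0, "spin": 0}
  ]
}}

```text
clock: 8.53
ee_pos: [616.1, 224.0, 213.8]
eef_rot: [-0.09, 0.702, 0.087, 0.702]
ft_force: [1.1, -10.3, -3.1]
finger_gap: 56.0
```

>>> {"name": "carry_out", "arguments": {
  "rows": [
    {"claw": 1, "x": 0.1, "y": 0, "z": 0, "spin": 0},
    {"claw": 1, "x": 0.2, "y": 0, "z": 0, "spin": 0},
    {"claw": 1, "x": 0.3, "y": 0, "z": 0, "spin": 0},
    {"claw": 1, "x": 0.4, "y": 0, "z": 0, "spin": 0},
    {"claw": 1, "x": 0.4, "y": 0, "z": 0, "spin": 0}
  ]
}}

```text
clock: 8.95
ee_pos: [616.9, 224.2, 211.2]
eef_rot: [-0.089, 0.7, 0.087, 0.703]
ft_force: [2.6, -10.0, 3.0]
finger_gap: 55.9
```

>>> {"name": "carry_out", "arguments": {
  "rows": [
    {"claw": 1, "x": 0.1, "y": 0, "z": 0, "spin": 0},
    {"claw": 1, "x": 0.2, "y": 0, "z": 0, "spin": 0},
    {"claw": 1, "x": 0.3, "y": 0, "z": 0, "spin": 0},
    {"claw": 1, "x": 0.3, "y": 0, "z": 0, "spin": 0}
  ]
}}

```text
clock: 9.28
ee_pos: [617.2, 224.3, 208.4]
eef_rot: [-0.089, 0.7, 0.087, 0.703]
ft_force: [3.4, -10.9, 2.1]
finger_gap: 55.6
```

>>> {"name": "carry_out", "arguments": {
  "rows": [
    {"claw": 1, "x": 0.1, "y": 0, "z": 0, "spin": 0},
    {"claw": 1, "x": 0.2, "y": 0, "z": 0, "spin": 0},
    {"claw": 1, "x": 0.3, "y": 0, "z": 0, "spin": 0},
    {"claw": 1, "x": 0.3, "y": 0, "z": 0, "spin": 0}
  ]
}}

```text
clock: 9.62
ee_pos: [617.2, 224.2, 205.4]
eef_rot: [-0.089, 0.7, 0.087, 0.703]
ft_force: [2.8, -11.2, 3.4]
finger_gap: 55.9
```

>>> {"name": "carry_out", "arguments": {
  "rows": [
    {"claw": 1, "x": 0.1, "y": 0, "z": 0, "spin": 0},
    {"claw": 1, "x": 0.2, "y": 0, "z": 0, "spin": 0},
    {"claw": 1, "x": 0.3, "y": 0, "z": 0, "spin": 0},
    {"claw": 1, "x": 0.3, "y": 0, "z": 0, "spin": 0}
  ]
}}

```text
clock: 9.95
ee_pos: [617.2, 224.3, 202.4]
eef_rot: [-0.089, 0.7, 0.087, 0.703]
ft_force: [2.8, -11.1, 2.2]
finger_gap: 55.9
```

```bash
python3 m.py
```

```text
tool x [ 0.004 -0.002 -1.   ] z yaw 14.33 ee [617.2 224.3 202.4] F [  2.8 -11.1   2.2] gap 55.9 t 9.95 q6 -0.02
{'x': np.float64(0.0), 'y': np.float64(0.0), 'z': np.float64(0.0), 'spin': np.float64(-0.07)}
F tool [ -2.2 -11.5  -0.1]
rim 2064 2/50/98% [[-57.0, 45.6, -33.4], [-55.6, 60.5, -29.5], [-54.4, 73.7, 26.3]]
face 2522 2/50/98% [[-49.7, 38.0, -26.4], [-40.5, 46.2, 17.3], [-26.6, 73.8, 22.6]]
cradle rear 2351 2/50/98% [[-21.3, 34.6, -30.0], [0.2, 38.5, -7.3], [37.5, 41.3, 22.1]]
up lug 306 2/50/98% [[-31.0, 38.1, -4.9], [-28.0, 41.9, -1.8], [-24.8, 46.3, 4.4]]
```

>>> {"name": "carry_out", "arguments": {
  "rows": [
    {"claw": 1, "x": 0.1, "y": 0, "z": 0, "spin": 0},
    {"claw": 1, "x": 0.2, "y": 0, "z": 0, "spin": 0},
    {"claw": 1, "x": 0.3, "y": 0, "z": 0, "spin": 0},
    {"claw": 1, "x": 0.3, "y": 0, "z": 0, "spin": 0}
  ]
}}

```text
clock: 10.33
ee_pos: [616.8, 224.2, 199.0]
eef_rot: [-0.089, 0.701, 0.087, 0.703]
ft_force: [1.5, -10.6, 1.6]
finger_gap: 55.9
```

>>> {"name": "carry_out", "arguments": {
  "rows": [
    {"claw": 1, "x": 0.1, "y": 0, "z": 0, "spin": 0},
    {"claw": 1, "x": 0.2, "y": 0, "z": 0, "spin": 0},
    {"claw": 1, "x": 0.2, "y": 0, "z": 0, "spin": 0}
  ]
}}

```text
clock: 10.58
ee_pos: [616.8, 224.2, 198.7]
eef_rot: [-0.089, 0.7, 0.087, 0.703]
ft_force: [-1.3, -11.3, 9.6]
finger_gap: 55.8
```

>>> {"name": "carry_out", "arguments": {
  "rows": [
    {"claw": 1, "x": 0.1, "y": 0, "z": 0, "spin": 0},
    {"claw": 1, "x": 0.2, "y": 0, "z": 0, "spin": 0},
    {"claw": 1, "x": 0.2, "y": 0, "z": 0, "spin": 0}
  ]
}}

```text
clock: 10.83
ee_pos: [616.8, 224.2, 198.6]
eef_rot: [-0.089, 0.7, 0.087, 0.704]
ft_force: [-4.2, -12.8, 18.2]
finger_gap: 56.2
```

>>> {"name": "carry_out", "arguments": {
  "rows": [
    {"claw": 1, "x": -0.2, "y": -0.05, "z": 0, "spin": 0},
    {"claw": 1, "x": -0.4, "y": -0.1, "z": 0, "spin": 0},
    {"claw": 1, "x": -0.5, "y": -0.15, "z": 0, "spin": 0},
    {"claw": 1, "x": -0.5, "y": -0.15, "z": 0, "spin": 0}
  ]
}}

```text
clock: 11.17
ee_pos: [616.6, 224.1, 199.0]
eef_rot: [-0.089, 0.701, 0.088, 0.702]
ft_force: [1.1, -5.4, -2.9]
finger_gap: 55.5
```

>>> {"name": "carry_out", "arguments": {
  "rows": [
    {"claw": 1, "x": -0.1, "y": -0.05, "z": 0, "spin": 0},
    {"claw": 1, "x": -0.2, "y": -0.1, "z": 0, "spin": 0},
    {"claw": 1, "x": -0.3, "y": -0.1, "z": 0, "spin": 0},
    {"claw": 1, "x": -0.3, "y": -0.1, "z": 0, "spin": 0}
  ]
}}

```text
clock: 11.5
ee_pos: [616.0, 223.9, 201.0]
eef_rot: [-0.089, 0.702, 0.089, 0.701]
ft_force: [0.8, -1.7, -8.6]
finger_gap: 55.8
```

>>> {"name": "carry_out", "arguments": {
  "rows": [
    {"claw": 1, "x": -0.1, "y": 0, "z": 0, "spin": 0},
    {"claw": 1, "x": -0.2, "y": 0, "z": 0, "spin": 0},
    {"claw": 1, "x": -0.2, "y": 0, "z": 0, "spin": 0}
  ]
}}

```text
clock: 11.75
ee_pos: [615.8, 223.9, 201.4]
eef_rot: [-0.089, 0.703, 0.089, 0.7]
ft_force: [4.6, 0.7, -19.5]
finger_gap: 55.6
```

The upward tug stops after about 2 mm at 19.5 N, so the pin is locked. Setting the cradle back down, then letting go.

>>> {"name": "carry_out", "arguments": {
  "rows": [
    {"claw": 1, "x": 0.2, "y": 0, "z": 0, "spin": 0},
    {"claw": 1, "x": 0.4, "y": 0, "z": 0, "spin": 0},
    {"claw": 1, "x": 0.6, "y": 0.05, "z": 0, "spin": 0},
    {"claw": 1, "x": 0.6, "y": 0.05, "z": 0, "spin": 0}
  ]
}}

```text
clock: 12.08
ee_pos: [616.6, 224.0, 199.0]
eef_rot: [-0.089, 0.701, 0.089, 0.702]
ft_force: [0.5, -1.9, -3.8]
finger_gap: 55.9
```

>>> {"name": "carry_out", "arguments": {
  "rows": [
    {"claw": 0.2, "x": 0, "y": 0, "z": 0, "spin": 0},
    {"claw": -0.2, "x": 0, "y": 0, "z": 0, "spin": 0},
    {"claw": -0.6, "x": 0, "y": 0, "z": 0, "spin": 0},
    {"claw": -0.8, "x": 0, "y": 0, "z": 0, "spin": 0},
    {"claw": -0.8, "x": 0, "y": 0, "z": 0, "spin": 0},
    {"claw": -0.8, "x": 0, "y": 0, "z": 0, "spin": 0}
  ]
}}

```text
clock: 12.58
ee_pos: [616.2, 224.4, 198.0]
eef_rot: [-0.089, 0.701, 0.089, 0.702]
ft_force: [-0.2, 0.7, 0.8]
finger_gap: 77.8
```

```bash
python3 m.py
```

```text
tool x [ 0.001  0.    -1.   ] z yaw 14.44 ee [616.2 224.4 198. ] F [-0.2  0.7  0.8] gap 77.8 t 12.58 q6 -0.02
{'x': np.float64(0.0), 'y': np.float64(0.0), 'z': np.float64(0.0), 'spin': np.float64(0.04)}
F tool [-0.8  0.7  0. ]
rim 2186 2/50/98% [[-61.0, 45.7, -32.4], [-59.7, 60.5, -28.6], [-58.4, 73.5, 27.2]]
face 2614 2/50/98% [[-53.8, 38.0, -26.0], [-44.8, 48.0, 20.3], [-30.8, 73.5, 23.6]]
cradle rear 2447 2/50/98% [[-21.1, 31.3, -28.9], [1.0, 38.0, -5.8], [37.3, 41.3, 23.2]]
up lug 199 2/50/98% [[-30.7, 38.0, -7.9], [-28.7, 40.8, -1.8], [-24.2, 42.9, 3.7]]
```

Released and force free. Now rising straight up and backing off.

>>> {"name": "carry_out", "arguments": {
  "rows": [
    {"claw": -0.8, "x": -0.5, "y": 0, "z": 0, "spin": 0},
    {"claw": -0.8, "x": -1.5, "y": 0, "z": 0, "spin": 0},
    {"claw": -0.8, "x": -3, "y": 0, "z": 0, "spin": 0},
    {"claw": -0.8, "x": -5, "y": 0, "z": 0, "spin": 0},
    {"claw": -0.8, "x": -8, "y": 0, "z": 0, "spin": 0},
    {"claw": -0.8, "x": -11, "y": 0, "z": 0, "spin": 0},
    {"claw": -0.8, "x": -14, "y": -3, "z": 0, "spin": 0},
    {"claw": -0.8, "x": -14, "y": -6, "z": 0, "spin": 0},
    {"claw": -0.8, "x": -14, "y": -6, "z": 0, "spin": 0},
    {"claw": -0.8, "x": -14, "y": -6, "z": 0, "spin": 0}
  ]
}}

```text
clock: 13.47
ee_pos: [631.5, 164.5, 338.9]
eef_rot: [-0.088, 0.701, 0.088, 0.702]
ft_force: [-1.0, 0.4, 0.5]
finger_gap: 82.6
```

```bash
python3 - <<'E'
from h import *
s=arm.observe();print(np.round(s['ee_pos'],1),np.round(s['ft_force'],1))
c=cap('wrist'); W=world(c); ax=np.array([-0.249,0.969,0]);ay=np.array([-0.969,-0.249,0]);o=np.array([601.5,275.3,0])
P=np.stack([(W-o)@ax,(W-o)@ay,W[...,2]],-1)
m=(P[...,2]>226)&(P[...,2]<248)&(P[...,0]<-22)&(P[...,0]>-90)&(abs(P[...,1])<45)
Q=P[m]; print('cradle rim post frame',np.round(np.percentile(Q,[1,50,99],axis=0),1),cv2.minAreaRect(Q[:,:2].astype(np.float32)))
m=(P[...,2]>251)&(P[...,2]<263)&(abs(P[...,0])<35)&(abs(P[...,1])<45);Q=P[m];print('column',np.round(np.percentile(Q,[1,50,99],axis=0),1),cv2.minAreaRect(Q[:,:2].astype(np.float32)))
s=cap('scene')
a=cv2.resize(s['pixels'][90:260,325:455],(306,400),interpolation=cv2.INTER_CUBIC)
cv2.imwrite('pics/end.png',np.hstack([cv2.resize(c['pixels'],(494,400)),a])[:,:,::-1])
E
```

```text
[631.5 164.5 338.9] [-1.   0.4  0.5]
cradle rim post frame [[-79.9 -27.  226.9]
 [-38.2   1.3 238.8]
 [-22.8  28.8 240.9]] ((-51.89039611816406, 0.8826370239257812), (56.30870819091797, 58.52212905883789), 89.57852935791016)
column [[-18.8 -28.4 251.2]
 [ -8.1   1.5 257.6]
 [ 20.6  31.3 259.5]] ((1.2216453552246094, 1.4205856323242188), (60.342079162597656, 40.504608154296875), 89.75105285644531)
```

View pics/end.png

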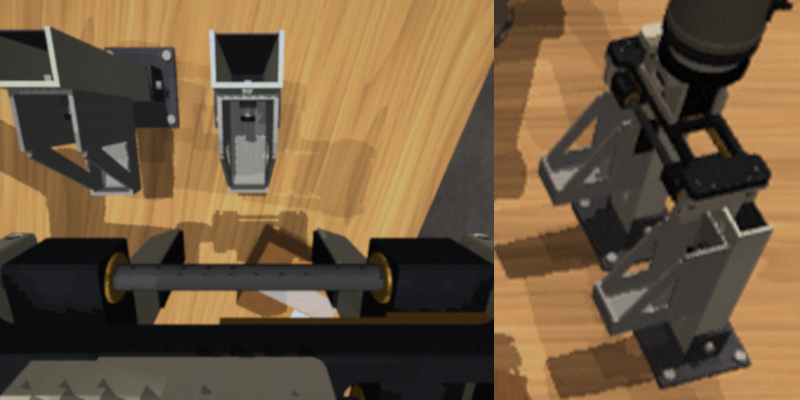

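The picture shows the cradle hanging on the free upright, centred and level with the neighbouring one, with the gripper well clear.

```bash
python3 -c "
from cell import arm
print(arm.observe()['ft_force']); print(arm.sign_off())"
```

```text
[-0.85657809 -0.79499123 -0.40214791]
the job is handed in; nothing more can be done
None
```

The cradle is hanging in the top slots of the free upright with its pin locked, and I've handed the job in (no verdict is reported). It was done by about 13.5 s of the 61 s allowed.

- **Feeding in:** I gripped it across the cheeks and lined it up using the wrist camera, which showed the slots about 11 mm below mid height. I then fed both lugs in at up to about 11 N.
- **Pressing down:** I held it against the face and pressed it down until it stopped, with the force sensor reading 18 N up. The tool came down about 15 mm.
- **Pin check:** before letting go, a gentle upward tug stopped after about 2 mm at about 19.5 N, so the pin is out in its slot.
- **Final position:** the cradle is about 0.5 mm off the column's centre line and within about 0.2° of square. Its rim is at about 239 mm, so its middle is at about 176.5 mm (168 to 207 wanted).
- **Robot clear:** the gripper is well away from everything and reads no force.

**Not measured:** I didn't measure the final gap to the face or the upright tilt. The camera bounds the gap at the top to about 4 mm, and the stated 3 mm of play should keep both within limits. I didn't re-measure the bystanders, but the arm passed well above them. No check disagreed.

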